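# Latch a robot-kit battery into its charging cradle and set the charger

### The job

Put the robot kit's battery on charge. First clamp the battery pack in its cradle: swing the wire bail of the draw latch over onto the keeper on the pack and press the latch lever down past centre until it lies flat and the pack is drawn home on its contacts. Then turn the charger's dial anticlockwise back to its end stop to reset it, and from there clockwise exactly four clicks, without running past the fourth; let go, and leave the flask, the glue bottle and the parts tub where they stand.

Things in the scene. Friction and masses are not known exactly. Their poses are not given: they have to be found in the camera images.
- cradle: Battery cradle, fixed to the table. Base plate 250 x 100 x 8 mm, x -105 to +145 mm; origin on the table. Grey pedestal (x -105 to -20, y +-32 mm, top 50 mm above table) carries the draw latch; black battery pack (110 x 66 mm, top 59.5 mm above table) lies on the +x part. The latch draws the pack along cradle -x. Cradle and charger may swap sides of the table.
- lever_pivot (a point): Pivot axis (along the cradle's y) of the latch lever, at cradle x = -45 mm, 62 mm above the table. The lever is a steel plate 28 mm wide (y), 5 mm thick, its end 60 mm from the pivot. The bail's pins sit on it 22 mm from the pivot, 0.35 rad behind the lever's length (lever flat: 21 mm to -x of the pivot, 7.5 mm below it).
- lever (a joint): Latch lever, rad: 0 = flat, pointing to cradle -x, fully pressed (hard stop); pi/2 = upright; 2.0 = fully open. Starts at 1.55 to 1.85 and stays where left (friction 0.03 N m). With the bail hooked about 5 N at its end presses it down; it passes centre at about 0.35, then goes to 0 and stays. Pressed without the bail hooked it draws nothing.
- lever_end (a point): Middle of the free end of the latch lever (a small roll 28 mm wide, 7 mm thick), 60 mm from the pivot. When flat, the lever's upper face is 64.5 mm above the table and this point is at cradle x = -105 mm.
- bail_bar (a point): Middle of the crossbar (5 mm thick, 48 mm along the cradle's y) of the bail, a U of 4 mm wire, side wires 60 mm long, 20 g, pinned to the lever. Starts leaning back to cradle -x, above and behind the lever end, on its stop. Pushed to +x past upright over its pins, it falls freely (the lever passes inside the U) and drops behind the keeper if the lever is at 1.5 or more.
- bail (a joint): Angle between bail and lever, rad: +0.6 = leaning back against its stop; 0 = parallel to the lever; about -1.9 when it lies hooked and the lever still stands, about -3.1 when hooked and the lever is flat. The bail's elevation above the cradle's +x direction is pi - lever + bail.
- keeper (a point): Keeper on the pack: middle of the face that looks to cradle +x of a small steel hook, 28 mm wide, 10 mm high above the pack's top, with a lip that overhangs 2.5 mm to cradle +x. The bail's crossbar belongs behind it (on its +x side), under the lip, on the pack's top. About 64.5 mm above the table.
- pack (a joint): How far the pack stands out from its home position along cradle +x, m. It starts at 0.0055, pushed out against a stop by the springs of its contacts (9 N when out, 14 N at home); 0 is home (it can be at -0.003 at most). Latched, it settles within about 1 mm of 0. It cannot be lifted.
- charger: Charger, fixed to the table: grey box 140 (x) x 130 (y) x 70 mm high with an aluminium top; origin under its centre on the table. The dial stands on the top, its axis 12 mm to the charger's -x of the centre, with 11 raised ticks round it, one per click, the one at the end stop longer.
- dial_grip (a point): Dial: black knob, a 48 mm disc carrying a grip bar 44 mm long, 14 mm thick; bar top 111 mm above the table, sides free down to 82 mm. This point is on the axis, 100 mm above the table; its x axis runs along the bar towards the pointer (nose and white line), so it shows the dial's direction.
- dial (a joint): Turn of the dial, rad, growing clockwise seen from above. 0 = end stop (pointer to the charger's +y, at the long tick); a click every pi/6 (30 degrees) counted from there, so the fourth click is at 2.094; far stop at 5.236. Starts on the second, third or fourth click. A detent takes about 0.1 N m to leave and pulls the dial in from under half a click.
- flask_mid (a point): Bystander: drinking flask standing upright beyond the charger, 68 mm wide, 210 mm high; this point is half-way up.
- glue_mid (a point): Bystander: glue bottle standing upright on the cradle's -x side, 44 mm wide, 130 mm high; this point is half-way up.
- tub: Bystander: clear open parts tub 110 x 55 x 45 mm between cradle and charger; origin under its centre.
Things that resemble listed ones, but are neither listed nor needed, are in the scene too. There is more than one size of the charger; the job needs the smaller.

How it is judged:
On the way, in this order (a step that is already met when the one before it is completed fails the run):
1. the bail is hooked behind the keeper, the lever is flat and the pack is drawn home (value of joint lever below 0.15 rad and value of joint pack below 0.002 m and x of bail_bar in the frame of keeper above 0.0005 m), for 0.3 s.
2. the dial is back at its end stop (value of joint dial below 0.15 rad), for 0.1 s.
3. the dial is on the fourth click (value of joint dial between 1.94 and 2.25 rad), for 0.2 s.
At the end, for the whole second after the job is handed in: The bail is hooked behind the keeper, the lever lies flat (under 0.15 rad), the pack is within 2 mm of home, and the dial rests on the fourth click from its end stop (within 0.15 rad) (all of step 1 and all of step 3 and velocity of joint dial below 0.05 rad/s); the robot touches nothing.
It fails at once if the dial is turned past the fourth click, towards the fifth (value of joint dial above 2.42 rad).
It fails at once if a bystander is shifted by more than 25 mm or tipped (distance of any of flask_mid, glue_mid, tub from where it was at the start of the episode above 0.025 m).
It also fails if it takes over 72 s, if anything falls off the work surface, if the arm or the gripper's body presses on something with over 40 N, if the wrist force passes 120 N, or if a joint passes its speed limit or range.

### The arm

A 6-joint arm with a two-finger parallel gripper is mounted at the origin on the work surface. World frame = base frame: x ahead of the robot, y to its left, z up, the work surface at z = 0. Lengths are in m, angles in rad, forces in N, time in s.
With the tool pointing down it reaches from about 0.325 to 0.85 m from the base axis. Payload 4.4 kg.
Tool frame: the origin (TCP) lies midway between the tips of the shut fingers; the grasp point (between the pads) lies 19 mm behind it; z points along the fingers, y is the line along which they close (so a half turn about z gives the same grasp; the last joint's range is limited). The gripper opens to 94 mm and grips with 3 to 60 N. Pads are 16 mm wide; open, the fingers measure 119 mm over their backs; the gripper's body (75 mm by 177 mm) begins 78 mm behind the grasp point.
Start: joints at [1.109, 0.207, 1.542, -0, 1.393, -0.15], TCP at [0.176, 0.547, 0.205] pointing down, gripper open.
Joint ranges: [-2.73, 2.73], [-0.86, 2.22], [0.23, 2.46], [-1.11, 4.25], [0.08, 2.63], [-2.82, 2.82]. Speed limits (rad/s): [2.79, 2.79, 3.14, 3.14, 3.14, 3.14].

### API

Orientations are given as a 3x3 rotation matrix whose columns are the frame's x, y, z axes.
In Python, from cell import ctrl, snapshot, order gives the robot as it stands.
- The arm moves only by the tool arm_command, never from a script. Its argument "targets" is a list of rows, each an object with "translation": the shift along the tool's x, y, z in cm, a list of three; "yaw": the turn about the tool's z in degrees. A call has 1 to 8 rows; each row is the pose to reach, as a shift and turn from the pose commanded when the call began, along the tool's axes at that moment; what a row does not reach only later rows make up. A row lasts 1/10 s, in which the tool goes at most 50 mm and 8.59 degrees, less where a joint would pass 70% of its speed; a pose out of reach is approached as far as the arm can. A call with a gripper value outside its range is refused whole. "jaw" is the opening, from -1 (shut) to 1 (fully open), so that 0 is half open, set as the call begins (left out, the last holds). The fingers move at their own pace and stop on an object; the grip force is fixed at half the most. Time passes only in rows, so rows that repeat a pose let the fingers close. It gives the time, the measured TCP pose, the force, the opening and the grip force at its end, in the units of the state.
- ctrl.get_obs(): the state, without advancing time (a new reading comes with each control period).
- snapshot(name): name is "side" or "top"; returns a dict with "img" (384x512x3 uint8, blue, green, red), "intrinsics" (3x3 intrinsics, pixels), "dist_coeffs" ([k1, k2, p1, p2, k3] as OpenCV has them; the pictures are not rectified), "xyz" and "rotation" of the camera in the world. Camera axes: x right, y up, looking along -z (the intrinsics and any distortion apply to the point x, -y, -z); pixel columns grow to the right and rows downward; lengths in m; the calibration is good to about 2 mm. A picture is of the moment at which its call begins. There is no depth.
- order.close_job(): hands the job in; it is judged then, once.
The state is a dict: "clock": time; "joint_positions": joint angles; "joint_vel": joint speeds; "effort": joint torques, N m; "ee_pos": TCP position; "orientation": TCP orientation; "force": force on the tool from outside, world axes, zero at the start; "torque": the same for the moment, N m; "width": opening from 0.0 (shut) to 1.0 (fully open); "gripper_force": force on a finger pad.
Only numpy, scipy, OpenCV 4.12 (cv2) and the standard library are available. Lean on these libraries where they do the work, as an engineer would, in place of code of your own. Each camera call takes 0.05 s, during which the arm holds its last target. There are 200 camera calls.

## Working session

There is one attempt and no reset: what is moved stays moved. The work goes in short steps, Python scripts to look and compute and a tool call to move; the robot and the scene stay as the last step left them, time stands still between calls to the robot, and variables do not carry over. Pictures are saved under pics/ and viewed, at most 10 in all, crops included, and the job is handed in when it is done.

Besides the shell and the picture viewer there is one more tool, called after "Request:" in YAML: its name, and indented under it one key for each argument. arm_command: Moves the arm, as the interface text tells. Its arguments: {"type":"object","properties":{"targets":{"type":"array","items":{"type":"object","properties":{"translation":{"type":"array","items":{"type":"number"}},"yaw":{"type":"number"}}}},"jaw":{"type":"number"}},"required":["targets"]}

```bash
mkdir -p pics; ls; python3 - <<'E'
from cell import ctrl,snapshot
import cv2,json
for n in("top","side"):
    s=snapshot(n); cv2.imwrite(f"pics/{n}0.png",cv2.resize(s["img"],(800,600),interpolation=cv2.INTER_CUBIC))
    cv2.imwrite(f"pics/{n}0raw.png",s["img"])
    print(n,s["intrinsics"],s["dist_coeffs"],s["xyz"],s["rotation"])
o=ctrl.get_obs();print(o["clock"],o["ee_pos"],o["orientation"])
E
```

```text
pics
top [[388.71215426   0.         247.92735984]
 [  0.         388.71215426 195.29927207]
 [  0.           0.           1.        ]] [-0.11164784  0.          0.          0.          0.        ] [ 0.49312498 -0.00562846  0.92754359] [[ 0.01866619  0.99590348 -0.08847505]
 [-0.99982493  0.01847806 -0.00294504]
 [-0.00129812  0.08851453  0.99607404]]
side [[398.40918361   0.         252.27514569]
 [  0.         398.40918361 189.56737298]
 [  0.           0.           1.        ]] [0.01444382 0.         0.         0.         0.        ] [-0.11225066 -0.61549213  0.62616823] [[ 0.65463552  0.37672602 -0.65538527]
 [-0.75584443  0.34031319 -0.55936225]
 [ 0.01230994  0.8615477   0.50752736]]
0.1 [0.17554528 0.54679184 0.20440089] [[-9.52090087e-01  3.05816379e-01 -8.99334575e-04]
 [ 3.05817563e-01  9.52088332e-01 -1.85076980e-03]
 [ 2.90250240e-04 -2.03713188e-03 -9.99997883e-01]]
```

View pics/top0.png

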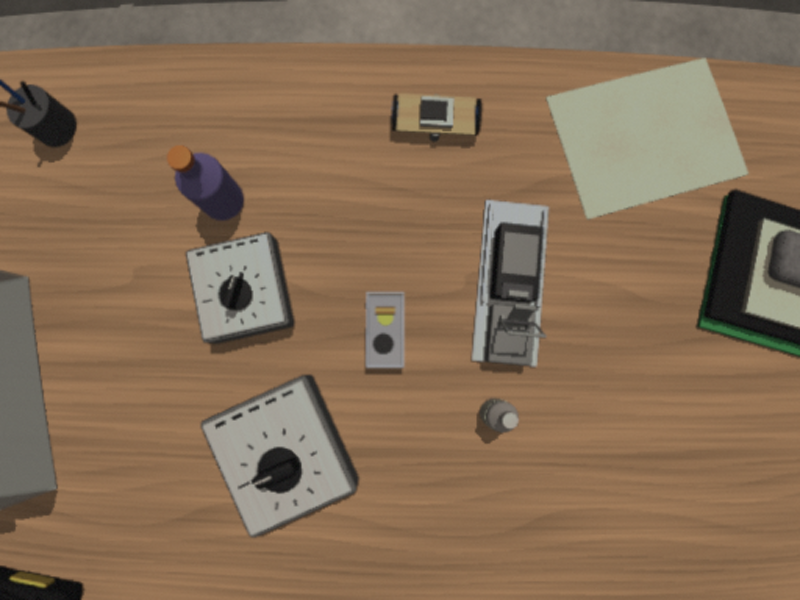

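View pics/side0.png

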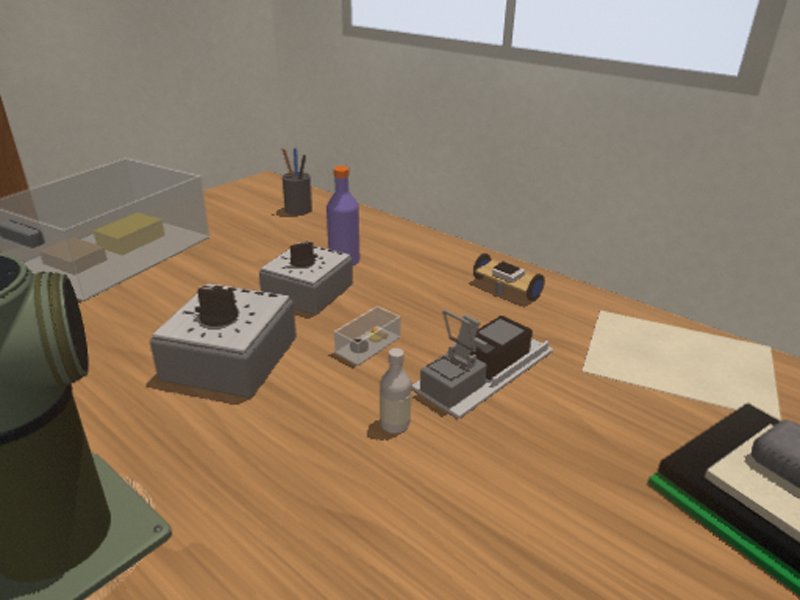

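The top view looks down with world +x up. The cradle is at about (512,285), with its +x up. The smaller charger is at (240,287), the tub at (385,330), the glue at (500,417) and the flask at (210,185). Next: magnified crops for measuring.

```bash
cat > h.py <<'E'
import numpy as np,cv2
from cell import ctrl,snapshot,order
def ray(s,uv):
    p=cv2.undistortPoints(np.array([[uv]],float),s["intrinsics"],np.array(s["dist_coeffs"]))[0,0]
    return np.array(s["xyz"]),np.array(s["rotation"])@np.array([p[0],-p[1],-1])
def at(s,uv,z):
    o,d=ray(s,uv);return o+d*(z-o[2])/d[2]
def tri(s1,u1,s2,u2):
    o1,d1=ray(s1,u1);o2,d2=ray(s2,u2);d1/=np.linalg.norm(d1);d2/=np.linalg.norm(d2)
    a=np.linalg.lstsq(np.c_[d1,-d2],o2-o1,rcond=None)[0]
    p,q=o1+a[0]*d1,o2+a[1]*d2;return (p+q)/2,np.linalg.norm(p-q)
def proj(s,P):
    R=np.array(s["rotation"]);c=(np.atleast_2d(P)-np.array(s["xyz"]))@R
    c=c*[1,-1,-1];return cv2.projectPoints(c,np.zeros(3),np.zeros(3),s["intrinsics"],np.array(s["dist_coeffs"]))[0][:,0]
def crop(s,u,v,w,h,k):
    return cv2.resize(s["img"][v:v+h,u:u+w],None,fx=k,fy=k,interpolation=cv2.INTER_CUBIC)
E
python3 - <<'E'
from h import *
import pickle
t=snapshot("top");d=snapshot("side");pickle.dump((t,d),open("s0.pkl","wb"))
a=crop(t,297,120,60,120,5);b=crop(d,255,190,100,80,5)
c=crop(t,115,145,75,75,4) 
m=np.zeros((600,800,3),np.uint8);m[:,:300]=a;m[:400,300:]=b;m[400:,300:500]=crop(t,115,145,80,80,2.5);m[400:,500:800]=crop(d,160,145,75,50,4)
cv2.imwrite("pics/m1.png",m)
E
```

```text
(no output)
```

View pics/m1.png

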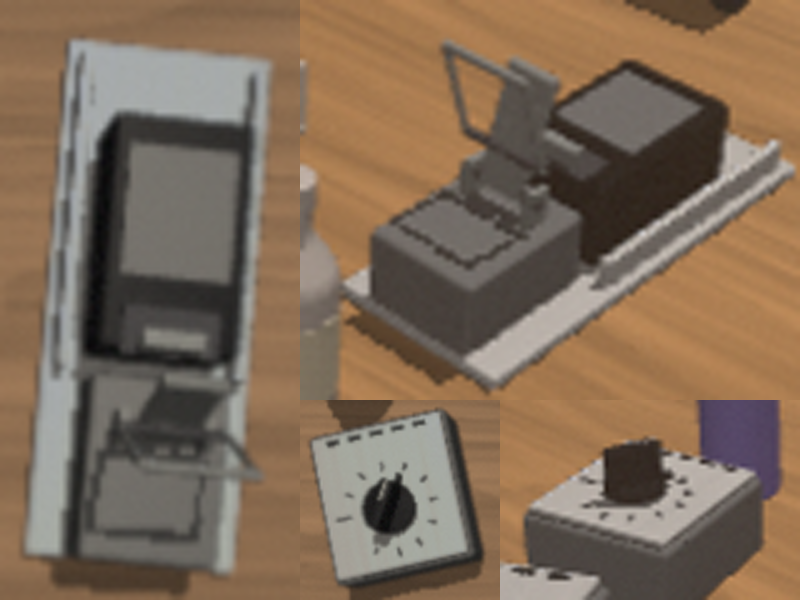

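```bash
python3 - <<'E'
from h import *
import pickle
from scipy.optimize import least_squares as ls
t,d=pickle.load(open("s0.pkl","rb"))
def fit(obs,g):
    def W(q,P):
        c,s=np.cos(q[2]),np.sin(q[2]);P=np.array(P,float);return np.c_[q[0]+c*P[:,0]-s*P[:,1],q[1]+s*P[:,0]+c*P[:,1],P[:,2]]
    f=lambda q:np.concatenate([(proj(s,W(q,P))-uv).ravel() for s,P,uv in obs])
    r=ls(f,g,loss="soft_l1");print(np.round(r.x,4),np.degrees(r.x[2]),"res",np.round(r.fun,1));return r.x
z=.008
ct=np.array([[72,40],[270,62],[27,555],[232,573]])/5+[297,120]-.4
P=[[.145,.05,z],[.145,-.05,z],[-.105,.05,z],[-.105,-.05,z]]
cs=(np.array([[793,168],[490,388],[343,290]])-[300,0])/5+[255,190]-.4
Ps=[[.145,-.05,z],[-.105,-.05,z],[-.105,.05,z]]
a=fit([(t,P,ct)],[.55,-.13,0]);b=fit([(t,P,ct),(d,Ps,cs)],[.55,-.13,0])
z=.07
P=[[.07,.065,z],[.07,-.065,z],[-.07,-.065,z],[-.07,.065,z]]
# charger's +x unknown: long tick (left) = +y
q=(np.array([[311,437],[447,410],[478,553],[340,582]])-[300,400])/2.5+[115,145]-.3
c=fit([(t,P,q)],[.55,.3,0])
qs=(np.array([[636,425],[762,478],[652,545],[527,510]])-[500,400])/4+[160,145]-.4
print(proj(d,[[0.6,0.3,.07]]))
for n,u,zz in(("glue",(500/1.5625,417/1.5625),.0),("knob",((390-300)/2.5+115,(508-400)/2.5+145),.082)):print(n,at(t,u,zz))
for n,p1,p2 in(("flask",(180,158),(341,172)),("gluetop",(510,421),(396,352)),("knobtop",(236,286),(302,244)),("bailL",(110,412),(447,45)),("bailR",(258,478),(470,140))):
    if n.startswith("bail"):u1=np.array(p1)/5+[297,120]-.4;u2=(np.array(p2)-[300,0])/5+[255,190]-.4
    else:u1=np.array(p1)/1.5625;u2=np.array(p2)/1.5625
    print(n,tri(t,u1,d,u2))
# predicted points
for q,nm in((a,"a"),(b,"b")):
    c0,s0=np.cos(q[2]),np.sin(q[2]);W=lambda x,y,z:[q[0]+c0*x-s0*y,q[1]+s0*x+c0*y,z]
    print(nm,"pivot",W(-.045,0,.062))
    R=np.array([[c0,s0],[-s0,c0]])
    for L in(1.55,1.7,1.85):
        pr=proj(t,[W(-.045-.06*np.cos(L),y,.062+.06*np.sin(L)) for y in(-.014,.014)]);ps=proj(d,[W(-.045-.06*np.cos(L),y,.062+.06*np.sin(L)) for y in(-.014,.014)])
        print(L,(pr-[297,120])*5,(ps-[255,190])*5+[300,0])
E
```

```text
[ 0.5942 -0.1897 -0.0813] -4.656179356133114 res [-0.5 -0.1  0.5 -0.2 -0.4 -0.1  0.4  0.4]
[ 0.5939 -0.1905 -0.0782] -4.48332092625589 res [-0.4  0.1  0.6 -0.1  0.1  0.1  0.8  0.5  0.2 -0.2  0.3 -0.9 -1.3 -1.1]
[0.5942 0.212  0.2425] 13.89287989055185 res [-0.7 -0.6  0.5 -2.7  0.8  0.6 -0.6  1.8]
[[178.76774084 157.73323964]]
glue [ 0.40807502 -0.17718268  0.        ]
knob [0.57997053 0.21072793 0.082     ]
flask (array([0.73905353, 0.25922503, 0.20072081]), np.float64(0.0025099555523586986))
gluetop (array([ 0.41590778, -0.1674864 ,  0.12983727]), np.float64(0.0029336097412082317))
knobtop (array([0.58540483, 0.20622995, 0.11099038]), np.float64(0.007295686588907363))
bailL (array([ 0.55241954, -0.14926811,  0.12653916]), np.float64(0.0018866910594581615))
bailR (array([ 0.51807526, -0.20407453,  0.11727375]), np.float64(0.02681691154485049))
a pivot [np.float64(0.5493898069497933), np.float64(-0.18607356298247818), 0.062]
1.55 [[224.51337504 427.30913763]
 [158.4055094  420.71993026]] [[527.24780819  94.373528  ]
 [481.16788034  70.60128224]]
1.7 [[225.91950477 406.06731523]
 [159.91623701 399.45812536]] [[539.54481103  87.96391875]
 [493.51812804  64.45157434]]
1.85 [[226.5145403  385.56990391]
 [160.72073485 378.95276305]] [[551.22926719  84.17063744]
 [505.2937799   60.88171771]]
b pivot [np.float64(0.5490375288346403), np.float64(-0.18697328419333845), 0.062]
1.55 [[226.65697356 428.08793337]
 [160.54148823 421.70154557]] [[528.47929637  95.37041953]
 [482.22425367  71.62838483]]
1.7 [[227.99639943 406.83920228]
 [161.98528039 400.43209676]] [[540.73275815  88.92657646]
 [494.53432343  65.44515817]]
1.85 [[228.52294604 386.3336652 ]
 [162.72103989 379.91755759]] [[552.37350059  85.10149427]
 [506.26966772  61.84423892]]
```

```bash
python3 - <<'E'
from h import *
import pickle
t,d=pickle.load(open("s0.pkl","rb"))
for q in([.594,-.190,-.080],):
  c0,s0=np.cos(q[2]),np.sin(q[2]);W=lambda x,y,z:[q[0]+c0*x-s0*y,q[1]+s0*x+c0*y,z]
  for L in(1.75,1.85):
    px=-.045-.022*np.cos(L-.35);pz=.062+.022*np.sin(L-.35);e=np.pi-L+.6
    P=[W(px+.06*np.cos(e),y,pz+.06*np.sin(e)) for y in(-.024,.024)]+[W(px,y,pz) for y in(-.024,.024)]
    print(L,P[0],px+.06*np.cos(e));print(np.c_[(proj(t,P)-[297,120])*5,(proj(d,P)-[255,190])*5+[300,0]].round())
  print("keeper+-14",np.round((proj(t,[W(.0,y,.0695) for y in(-.014,.014)])-[297,120])*5))
for u in((145,328),(210,333),(142,350),(207,355)): 
  w=at(t,np.array(u)/5+[296.6,119.6],.0695);v=w[:2]-[.594,-.19];print("keeper?",np.round([c0*v[0]+s0*v[1],-s0*v[0]+c0*v[1]],4))
print("lever end mid",tri(t,np.array([196,381])/5+[296.6,119.6],d,(np.array([536,70])-[300,0])/5+[254.6,189.6]))
# gripper relative
o=ctrl.get_obs();print(o["ee_pos"],o["width"])
# knob/ticks
for u in((345,520),(390,508),(400,475),(383,490),(378,530)):
  print(u,at(t,(np.array(u)-[300,400])/2.5+[114.7,144.7],.07 if u[0]==345 else .111))
cv2.imwrite("pics/k.png",crop(t,128,160,50,50,12))
E
```

```text
1.75 [np.float64(0.5190677940392473), np.float64(-0.2080696076043265), np.float64(0.1384457304753774)] -0.07324852359685474
[[254. 493. 509.  96.]
 [138. 482. 429.  54.]
 [226. 441. 535. 174.]
 [118. 431. 457. 132.]]
1.85 [np.float64(0.5268158972357917), np.float64(-0.2086907815969856), np.float64(0.14088396686662435)] -0.06547556018040557
[[257. 474. 521.  85.]
 [141. 463. 440.  44.]
 [227. 436. 538. 172.]
 [119. 426. 460. 130.]]
keeper+-14 [[205. 332.]
 [143. 326.]]
keeper? [0.     0.0141]
keeper? [ 0.0007 -0.0152]
keeper? [-0.0099  0.0147]
keeper? [-0.0093 -0.0146]
lever end mid (array([ 0.56779798, -0.18804872,  0.12128516]), np.float64(0.002138502865774819))
[0.17564084 0.54700247 0.20473672] 1.001827721438297
(345, 520) [0.5703511  0.25501604 0.07      ]
(390, 508) [0.57762236 0.20398225 0.111     ]
(400, 475) [0.60609115 0.19654223 0.111     ]
(383, 490) [0.59295437 0.21070206 0.111     ]
(378, 530) [0.55864182 0.21355968 0.111     ]
```

View pics/k.png

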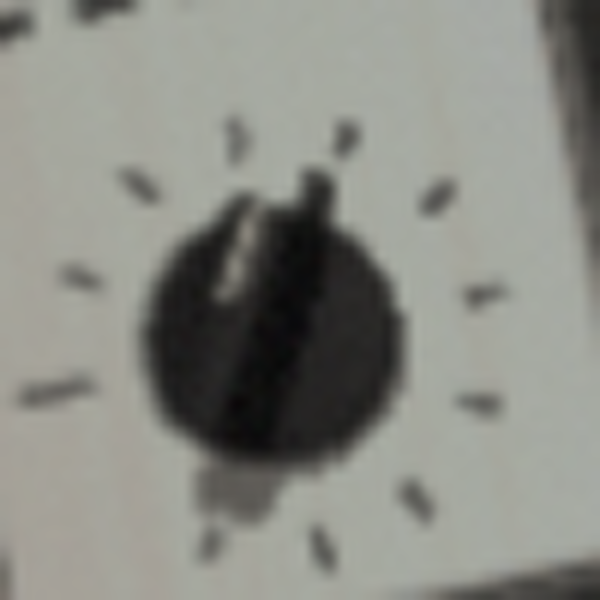

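The picture shows the dial's white line aimed at the fifth tick from the long one at (55,390), so it starts on click 4. The pose fits agree with the given sizes, with the lever at about 1.85 and the bail bar near cradle x -65 mm, z 141 mm. I'll move over to the cradle with the fingers shut.

Request:
arm_command:
  targets:
    - {"translation":[-3,-3.3,0],"yaw":0}
    - {"translation":[-6.5,-7.2,0],"yaw":0}
    - {"translation":[-10,-11.1,0],"yaw":0}
    - {"translation":[-13.4,-14.9,0],"yaw":0}
    - {"translation":[-16.8,-18.6,0],"yaw":0}
    - {"translation":[-20.1,-22.3,0],"yaw":0}
    - {"translation":[-23.5,-26,0],"yaw":0}
    - {"translation":[-26.8,-29.7,0],"yaw":0}
  jaw: -1

```text
clock: 1.0
ee_pos: [0.3383, 0.1859, 0.2056]
orientation: [[-0.952, 0.305, 0.001], [0.305, 0.952, 0.0], [-0.001, 0.001, -1.0]]
force: [0.4, -0.4, 0.7]
width: 0.352
gripper_force: 0.0
```

Request:
arm_command:
  targets:
    - {"translation":[-3.3,-3.7,0],"yaw":0}
    - {"translation":[-6.7,-7.4,0],"yaw":0}
    - {"translation":[-10,-11.1,0],"yaw":0}
    - {"translation":[-13.4,-14.9,0],"yaw":0}
    - {"translation":[-16.8,-18.6,0],"yaw":-3}
    - {"translation":[-20.1,-22.3,0],"yaw":-7}
    - {"translation":[-23.8,-26.4,0],"yaw":-10}
    - {"translation":[-26.8,-29.7,0],"yaw":-13.2}

```text
clock: 1.8
ee_pos: [0.5024, -0.1785, 0.2053]
orientation: [[-0.997, 0.079, 0.0], [0.079, 0.997, 0.0], [0.0, 0.0, -1.0]]
force: [0.6, 0.2, 0.7]
width: 0.006
gripper_force: 0.0
```

Request:
arm_command:
  targets:
    - {"translation":[0,-0.3,3],"yaw":0}
    - {"translation":[0,-0.4,5.5],"yaw":0}
    - {"translation":[0,-0.4,7.2],"yaw":0}
    - {"translation":[0,-0.4,7.2],"yaw":0}
    - {"translation":[0,-0.4,7.2],"yaw":0}

```text
clock: 2.3
ee_pos: [0.5016, -0.1804, 0.1335]
orientation: [[-0.997, 0.08, -0.0], [0.08, 0.997, 0.0], [0.0, 0.0, -1.0]]
force: [0.2, 0.0, -0.5]
width: 0.005
gripper_force: 0.0
```

Request:
arm_command:
  targets:
    - {"translation":[-0.7,0,0],"yaw":0}
    - {"translation":[-1.4,0,0],"yaw":0}
    - {"translation":[-2.1,0,0],"yaw":0}
    - {"translation":[-2.8,0,0],"yaw":0}
    - {"translation":[-3.5,0,0],"yaw":0}
    - {"translation":[-4.2,0,0],"yaw":0}
    - {"translation":[-4.9,0,0],"yaw":0}
    - {"translation":[-5.5,0,0],"yaw":0}

```text
clock: 3.1
ee_pos: [0.5572, -0.1849, 0.1333]
orientation: [[-0.997, 0.08, -0.0], [0.08, 0.997, 0.0], [0.0, 0.0, -1.0]]
force: [-0.3, -1.2, 0.8]
width: 0.004
gripper_force: 0.0
```

```bash
python3 - <<'E'
from h import *
t=snapshot("top");d=snapshot("side");m=np.zeros((400,800,3),np.uint8);m[:,:500]=crop(d,255,190,100,80,5);m[:,500:]=crop(t,297,160,60,80,5)
cv2.imwrite("pics/m2.png",m);print(ctrl.get_obs()["ee_pos"])
E
```

```text
[ 0.55734092 -0.18497922  0.13342264]
```

View pics/m2.png

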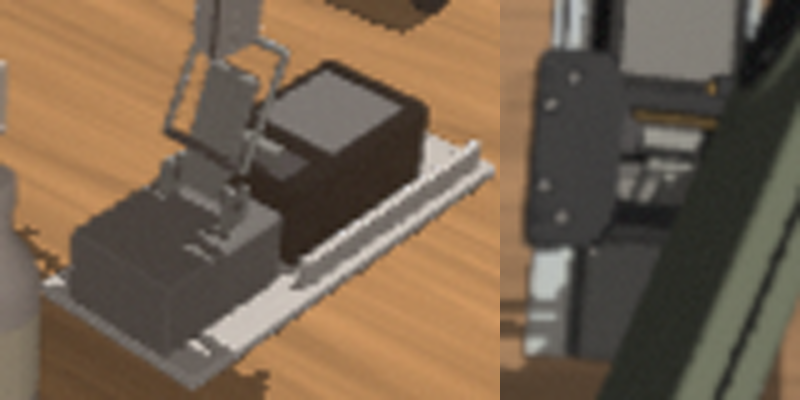

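The side view shows the bail pushed past upright, with its near corner at (287,50), and the fingers above the lever end. I'll push on and let it fall.

Request:
arm_command:
  targets:
    - {"translation":[-0.8,0,0],"yaw":0}
    - {"translation":[-1.6,0,0],"yaw":0}
    - {"translation":[-2.4,0,0],"yaw":0}
    - {"translation":[-2.4,0,0],"yaw":0}
    - {"translation":[-2.4,0,0],"yaw":0}

```text
clock: 3.7
ee_pos: [0.5806, -0.1868, 0.1333]
orientation: [[-0.997, 0.08, -0.0], [0.08, 0.997, 0.0], [0.0, -0.0, -1.0]]
force: [-0.9, -0.1, 0.5]
width: 0.008
gripper_force: 0.0
```

```bash
python3 - <<'E'
from h import *
d=snapshot("side");cv2.imwrite("pics/m3.png",crop(d,255,190,100,80,5));print(ctrl.get_obs()["ee_pos"])
E
```

```text
[ 0.58036504 -0.18672986  0.13330002]
```

View pics/m3.png

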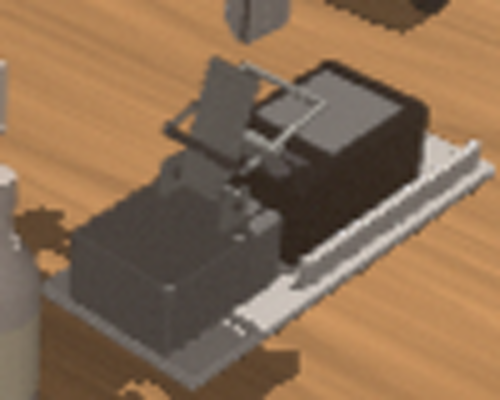

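The bail has dropped below the fingertip and is coming down on the pack side, with its bar at (245,65)-(322,105). I'll lower the fingers on the +x side of the lever and check.

Request:
arm_command:
  targets:
    - {"translation":[0,-0.2,0],"yaw":0}
    - {"translation":[0,-0.2,0],"yaw":0}
    - {"translation":[0,-0.2,0.7],"yaw":0}
    - {"translation":[0,-0.2,1.4],"yaw":0}
    - {"translation":[0,-0.2,2.1],"yaw":0}
    - {"translation":[0,-0.2,2.8],"yaw":0}
    - {"translation":[0,-0.2,2.8],"yaw":0}

```text
clock: 4.45
ee_pos: [0.5791, -0.1881, 0.1035]
orientation: [[-0.997, 0.08, -0.003], [0.08, 0.997, 0.001], [0.003, 0.001, -1.0]]
force: [-0.3, 0.0, 0.5]
width: 0.007
gripper_force: 0.0
```

```bash
python3 - <<'E'
from h import *
d=snapshot("side");cv2.imwrite("pics/m4.png",crop(d,255,190,100,80,6));print(ctrl.get_obs()["ee_pos"])
E
```

```text
[ 0.57958172 -0.18842086  0.10430492]
```

View pics/m4.png

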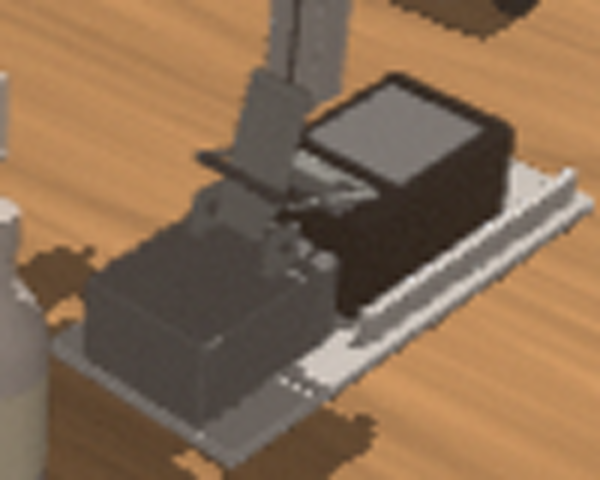

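The bail has fallen, with its near corner at about (372,190) on the pack. I'll compare that with the hooked prediction.

```bash
python3 - <<'E'
from h import *
import pickle
t,d=pickle.load(open("s0.pkl","rb"))
c0,s0=np.cos(-.08),np.sin(-.08);W=lambda x,y,z:[.594+c0*x-s0*y,-.19+s0*x+c0*y,z]
for x,z in((.009,.062),(.003,.072),(-.003,.0755)):print(x,np.round((proj(d,[W(x,y,z) for y in(-.024,.024)])-[255,190])*6))
cv2.imwrite("pics/m5.png",cv2.resize(cv2.imread("pics/m4.png")[100:270,180:420],None,fx=3,fy=3))
E
```

```text
0.009 [[368. 195.]
 [277. 147.]]
0.003 [[361. 181.]
 [269. 133.]]
-0.003 [[352. 180.]
 [260. 132.]]
```

It matches the hooked position (368,195). I'll press the lever along its arc.

Request:
arm_command:
  targets:
    - {"translation":[1.0,0,-0.6],"yaw":0}
    - {"translation":[2.1,0,-1.0],"yaw":0}
    - {"translation":[2.9,0,-1.0],"yaw":0}
    - {"translation":[3.6,0,-0.8],"yaw":0}
    - {"translation":[4.3,0,-0.6],"yaw":0}
    - {"translation":[4.9,0,-0.3],"yaw":0}
    - {"translation":[5.4,0,0.1],"yaw":0}
    - {"translation":[5.9,0,0.5],"yaw":0}

```text
clock: 5.3
ee_pos: [0.521, -0.1842, 0.1003]
orientation: [[-0.997, 0.08, -0.0], [0.08, 0.997, -0.0], [0.0, -0.0, -1.0]]
force: [0.7, 0.2, 1.5]
width: 0.001
gripper_force: 1.1
```

Request:
arm_command:
  targets:
    - {"translation":[0.4,0,0.5],"yaw":0}
    - {"translation":[0.8,0,1.0],"yaw":0}
    - {"translation":[1.1,0,1.6],"yaw":0}
    - {"translation":[1.3,0,2.2],"yaw":0}
    - {"translation":[1.5,0,2.8],"yaw":0}
    - {"translation":[1.5,0,3.4],"yaw":0}
    - {"translation":[1.5,0,3.6],"yaw":0}
    - {"translation":[1.5,0,3.6],"yaw":0}

```text
clock: 6.1
ee_pos: [0.5059, -0.1824, 0.0647]
orientation: [[-0.997, 0.08, -0.002], [0.08, 0.997, 0.001], [0.002, 0.001, -1.0]]
force: [-3.7, 1.9, 5.4]
width: 0.005
gripper_force: 3.0
```

Request:
arm_command:
  targets:
    - {"translation":[0,0,0.2],"yaw":0}
    - {"translation":[0,0,0.2],"yaw":0}
    - {"translation":[0,0,0],"yaw":0}
    - {"translation":[0,0,-4],"yaw":0}
    - {"translation":[0,0,-8],"yaw":0}
    - {"translation":[0,0,-12],"yaw":0}
    - {"translation":[0,0,-14],"yaw":0}
    - {"translation":[0,0,-14],"yaw":0}

```text
clock: 6.9
ee_pos: [0.5091, -0.1841, 0.2083]
orientation: [[-0.997, 0.08, 0.007], [0.08, 0.997, -0.004], [-0.008, -0.003, -1.0]]
force: [0.7, -0.6, -0.4]
width: 0.002
gripper_force: 0.0
```

```bash
python3 - <<'E'
from h import *
d=snapshot("side");t=snapshot("top");m=np.zeros((600,800,3),np.uint8);m[:400,:500]=crop(d,255,190,100,80,5);m[:400,500:]=crop(t,297,160,60,80,5)
cv2.imwrite("pics/m6.png",m);o=ctrl.get_obs();print(o["ee_pos"],o["joint_positions"])
# dial axis estimates: ring of ticks and bar
r=np.array([[80,277],[140,185],[237,140],[345,138],[437,195],[487,293],[480,405],[417,500],[323,550],[210,545]])/12+[127.54,159.54]
W=np.array([at(t,u,.0705)[:2] for u in r]);A=np.c_[2*W,np.ones(len(W))];x=np.linalg.lstsq(A,(W**2).sum(1),rcond=None)[0]
print("axis",x[:2],"R",np.sqrt(x[2]+x[0]**2+x[1]**2))
a=np.arctan2(*(W-x[:2]).T[::-1]);print(np.degrees(a).round(1),(np.degrees(np.unwrap(a))+30*np.arange(1,11)).mean())
print("disc",at(t,np.array([275,335])/12+[127.54,159.54],.082))
E
```

```text
[ 0.50630035 -0.1826024   0.20359043] [-5.07041829e-01  1.30743016e-01  1.63350476e+00  8.30514137e-05
  1.37804239e+00 -1.99751472e+00]
axis [0.58152863 0.21412531] R 0.039843040410109304
[  73.3   43.7   14.3  -15.7  -45.6  -75.8 -106.2 -136.9 -165.7  163.2] 103.8523135039532
disc [0.58159609 0.21201233 0.082     ]
```

View pics/m6.png

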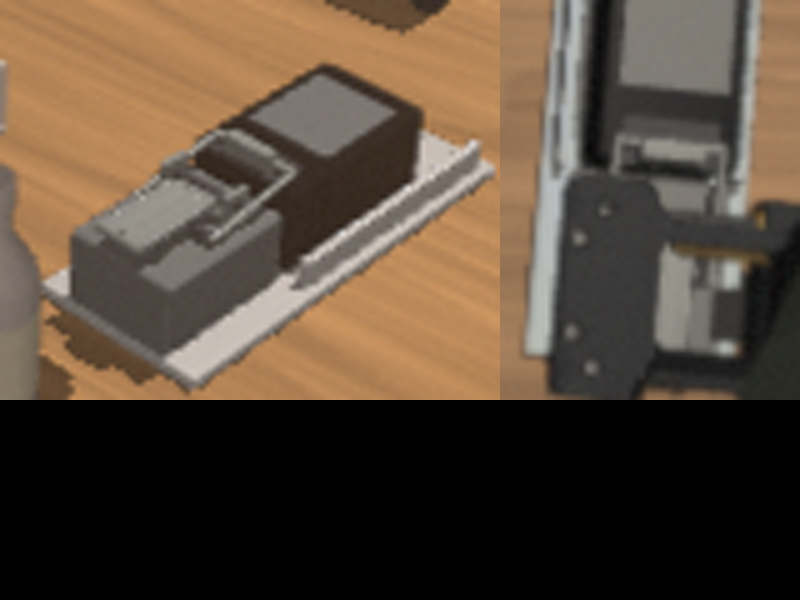

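The lever lies flat and the bail is hooked over the keeper, whose bar shows at (655,150) in the top half. Now over to the dial. Its axis is at about (0.5816, 0.213), and the bar runs at -16° in world.

Request:
arm_command:
  targets:
    - {"translation":[-0.5,4.9,0],"yaw":5}
    - {"translation":[-1.1,9.9,0],"yaw":10}
    - {"translation":[-1.6,14.8,0],"yaw":15}
    - {"translation":[-2.2,19.7,0],"yaw":20}
    - {"translation":[-2.7,24.7,0],"yaw":25}
    - {"translation":[-3.3,29.6,0],"yaw":30}
    - {"translation":[-3.8,34.6,0],"yaw":35}
    - {"translation":[-4.3,39.5,0],"yaw":40}
  jaw: 0.2

```text
clock: 7.8
ee_pos: [0.5795, 0.2092, 0.2009]
orientation: [[-0.71, 0.705, -0.005], [0.705, 0.71, -0.001], [0.003, -0.005, -1.0]]
force: [0.4, -0.7, 0.1]
width: 0.594
gripper_force: 0.0
```

Request:
arm_command:
  targets:
    - {"translation":[0,0,0],"yaw":8.5}
    - {"translation":[0,0,0],"yaw":17}
    - {"translation":[0,0,0],"yaw":25.5}
    - {"translation":[0,0,0],"yaw":34}
    - {"translation":[0,0,0],"yaw":42.5}
    - {"translation":[0,0,0],"yaw":51}
    - {"translation":[0,0,0],"yaw":59.5}
    - {"translation":[0,0,0],"yaw":68}

```text
clock: 8.6
ee_pos: [0.5793, 0.2071, 0.2007]
orientation: [[0.39, 0.921, -0.006], [0.921, -0.39, -0.001], [-0.003, -0.005, -1.0]]
force: [-0.7, 0.1, 0.2]
width: 0.597
gripper_force: 0.0
```

Request:
arm_command:
  targets:
    - {"translation":[0,0,0],"yaw":8.5}
    - {"translation":[0,0,0],"yaw":17}
    - {"translation":[0,0,0],"yaw":25.5}
    - {"translation":[0,0,0],"yaw":34}
    - {"translation":[0,0,0],"yaw":42.5}
    - {"translation":[0,0,0],"yaw":51}
    - {"translation":[0,0,0],"yaw":59.5}
    - {"translation":[0,0,0],"yaw":68}

```text
clock: 9.4
ee_pos: [0.5793, 0.207, 0.2007]
orientation: [[1.0, -0.017, -0.006], [-0.017, -1.0, -0.001], [-0.006, 0.001, -1.0]]
force: [-0.8, -0.0, -0.3]
width: 0.601
gripper_force: 0.0
```

Request:
arm_command:
  targets:
    - {"translation":[0,0,0],"yaw":7}
    - {"translation":[0,0,0],"yaw":13}
    - {"translation":[0,0,0],"yaw":15.5}
    - {"translation":[0,0,0],"yaw":15.5}
    - {"translation":[0,0,0],"yaw":15.5}
    - {"translation":[0,0,0],"yaw":15.5}

```text
clock: 10.0
ee_pos: [0.5805, 0.2073, 0.2031]
orientation: [[0.961, -0.277, -0.002], [-0.277, -0.961, -0.0], [-0.002, 0.001, -1.0]]
force: [-0.3, 0.9, 0.1]
width: 0.596
gripper_force: 0.0
```

Request:
arm_command:
  targets:
    - {"translation":[0,-0.3,3],"yaw":0}
    - {"translation":[0,-0.5,6],"yaw":0}
    - {"translation":[0,-0.5,9],"yaw":0}
    - {"translation":[0,-0.5,11],"yaw":0}
    - {"translation":[0,-0.5,11.4],"yaw":0}
    - {"translation":[0,-0.5,11.4],"yaw":0}

```text
clock: 10.6
ee_pos: [0.5819, 0.2121, 0.0897]
orientation: [[0.961, -0.277, -0.002], [-0.277, -0.961, -0.0], [-0.002, 0.001, -1.0]]
force: [1.0, 0.1, -0.0]
width: 0.601
gripper_force: 0.0
```

Request:
arm_command:
  targets:
    - {"translation":[0,0,0],"yaw":0}
    - {"translation":[0,0,0],"yaw":0}
    - {"translation":[0,0,0],"yaw":0}
    - {"translation":[0,0,0],"yaw":0}
    - {"translation":[0,0,0],"yaw":0}
    - {"translation":[0,0,0],"yaw":0}
  jaw: -1

```text
clock: 11.2
ee_pos: [0.5831, 0.2134, 0.0909]
orientation: [[0.961, -0.278, 0.002], [-0.278, -0.961, 0.003], [0.001, -0.003, -1.0]]
force: [1.6, 2.0, 1.6]
width: 0.148
gripper_force: 30.0
```

```bash
python3 - <<'E'
from h import *
o=ctrl.get_obs()
for k in("ee_pos","force","torque","width","gripper_force","orientation"):print(k,np.round(o[k],4).tolist())
E
```

```text
ee_pos [0.5831, 0.2134, 0.0909]
force [1.5923, 1.9906, 1.5706]
torque [0.3692, 0.0443, -0.0426]
width 0.1476
gripper_force 29.9987
orientation [[0.9606, -0.2778, 0.0016], [-0.2778, -0.9606, 0.0026], [0.0008, -0.0029, -1.0]]
```

Gripped: the opening of 13.9 mm matches the bar, and the forces are small. Turning anticlockwise to the stop.

Request:
arm_command:
  targets:
    - {"translation":[0,0,0],"yaw":-6}
    - {"translation":[0,0,0],"yaw":-14}
    - {"translation":[0,0,0],"yaw":-22}
    - {"translation":[0,0,0],"yaw":-30}
    - {"translation":[0,0,0],"yaw":-38}
    - {"translation":[0,0,0],"yaw":-46}
    - {"translation":[0,0,0],"yaw":-54}
    - {"translation":[0,0,0],"yaw":-62}

```text
clock: 12.0
ee_pos: [0.5824, 0.2159, 0.0908]
orientation: [[0.692, 0.722, 0.001], [0.722, -0.692, 0.006], [0.005, -0.004, -1.0]]
force: [-1.1, 8.6, 0.2]
width: 0.147
gripper_force: 30.0
```

Request:
arm_command:
  targets:
    - {"translation":[0,0,0],"yaw":-8}
    - {"translation":[0,0,0],"yaw":-16}
    - {"translation":[0,0,0],"yaw":-24}
    - {"translation":[0,0,0],"yaw":-32}
    - {"translation":[0,0,0],"yaw":-40}
    - {"translation":[0,0,0],"yaw":-48}
    - {"translation":[0,0,0],"yaw":-54}
    - {"translation":[0,0,0],"yaw":-58}

```text
clock: 12.8
ee_pos: [0.5801, 0.2165, 0.0908]
orientation: [[-0.244, 0.97, -0.004], [0.97, 0.244, 0.007], [0.008, -0.002, -1.0]]
force: [-6.4, 9.9, 3.9]
width: 0.146
gripper_force: 30.0
```

Request:
arm_command:
  targets:
    - {"translation":[0,0,0],"yaw":-1}
    - {"translation":[0,0,0],"yaw":-2}
    - {"translation":[0,0,0],"yaw":-2}
    - {"translation":[0,0,0],"yaw":-2}

```text
clock: 13.2
ee_pos: [0.5801, 0.2165, 0.0908]
orientation: [[-0.273, 0.962, -0.004], [0.962, 0.273, 0.007], [0.008, -0.002, -1.0]]
force: [-4.9, 10.2, 3.8]
width: 0.149
gripper_force: 30.4
```

```bash
python3 - <<'E'
from h import *
o=ctrl.get_obs()
for k in("ee_pos","force","torque","width"):print(k,np.round(o[k],4).tolist())
R=np.array(o["orientation"]);print(np.degrees(np.arctan2(R[1,0],R[0,0])))
E
```

```text
ee_pos [0.5801, 0.2165, 0.0908]
force [-4.8866, 10.1946, 3.7897]
torque [1.7, 1.0353, -0.4908]
width 0.1491
105.81865500867228
```

The tool is at 105.8° with 0.49 N m of reaction, so the dial is against its stop. Now clockwise 122° in command, which is 120° from the stop, back to -16.1°.

Request:
arm_command:
  targets:
    - {"translation":[0,0,0],"yaw":6}
    - {"translation":[0,0,0],"yaw":14}
    - {"translation":[0,0,0],"yaw":22}
    - {"translation":[0,0,0],"yaw":30}
    - {"translation":[0,0,0],"yaw":38}
    - {"translation":[0,0,0],"yaw":46}
    - {"translation":[0,0,0],"yaw":54}
    - {"translation":[0,0,0],"yaw":62}

```text
clock: 14.0
ee_pos: [0.5825, 0.2158, 0.0909]
orientation: [[0.724, 0.689, 0.001], [0.689, -0.724, 0.006], [0.005, -0.004, -1.0]]
force: [-0.1, 6.7, -0.1]
width: 0.147
gripper_force: 30.0
```

Request:
arm_command:
  targets:
    - {"translation":[0,0,0],"yaw":8}
    - {"translation":[0,0,0],"yaw":16}
    - {"translation":[0,0,0],"yaw":24}
    - {"translation":[0,0,0],"yaw":32}
    - {"translation":[0,0,0],"yaw":40}
    - {"translation":[0,0,0],"yaw":48}
    - {"translation":[0,0,0],"yaw":54}
    - {"translation":[0,0,0],"yaw":57}

```text
clock: 14.8
ee_pos: [0.583, 0.2135, 0.0908]
orientation: [[0.973, -0.23, 0.001], [-0.23, -0.973, 0.002], [0.001, -0.002, -1.0]]
force: [1.0, 3.9, -0.0]
width: 0.146
gripper_force: 30.0
```

Request:
arm_command:
  targets:
    - {"translation":[0,0,0],"yaw":1.5}
    - {"translation":[0,0,0],"yaw":3}
    - {"translation":[0,0,0],"yaw":3}
    - {"translation":[0,0,0],"yaw":3}
    - {"translation":[0,0,0],"yaw":3}

```text
clock: 15.3
ee_pos: [0.583, 0.2134, 0.0909]
orientation: [[0.961, -0.277, 0.001], [-0.277, -0.961, 0.002], [0.001, -0.002, -1.0]]
force: [0.9, 5.2, -0.2]
width: 0.147
gripper_force: 30.0
```

```bash
python3 - <<'E'
from h import *
o=ctrl.get_obs()
for k in("ee_pos","force","torque","width"):print(k,np.round(o[k],4).tolist())
R=np.array(o["orientation"]);print(np.degrees(np.arctan2(R[1,0],R[0,0])))
E
```

```text
ee_pos [0.583, 0.2134, 0.0909]
force [0.9281, 5.2243, -0.2273]
torque [0.9546, -0.0668, 0.0157]
width 0.1471
-16.094043834083134
```

Torque about z is about zero, so the dial sits in its detent at click 4. I'll release, lift clear, move aside and check.

Request:
arm_command:
  targets:
    - {"translation":[0,0,0],"yaw":0}
    - {"translation":[0,0,0],"yaw":0}
    - {"translation":[0,0,0],"yaw":0}
    - {"translation":[0,0,0],"yaw":0}
    - {"translation":[0,0,0],"yaw":0}
    - {"translation":[0,0,0],"yaw":0}
  jaw: 0.2

```text
clock: 15.9
ee_pos: [0.5825, 0.212, 0.0904]
orientation: [[0.961, -0.278, -0.0], [-0.278, -0.961, -0.0], [-0.0, 0.0, -1.0]]
force: [-0.0, -0.6, -1.2]
width: 0.596
gripper_force: 0.0
```

Request:
arm_command:
  targets:
    - {"translation":[0,0,-3],"yaw":0}
    - {"translation":[0,0,-7],"yaw":0}
    - {"translation":[0,0,-12],"yaw":0}
    - {"translation":[0,4,-15],"yaw":0}
    - {"translation":[0,8,-15],"yaw":0}
    - {"translation":[0,12,-15],"yaw":0}
    - {"translation":[0,15,-15],"yaw":0}
    - {"translation":[0,15,-15],"yaw":0}

```text
clock: 16.7
ee_pos: [0.5401, 0.0651, 0.2407]
orientation: [[0.96, -0.282, -0.0], [-0.282, -0.96, -0.001], [0.0, 0.001, -1.0]]
force: [0.6, -0.4, -0.5]
width: 0.603
gripper_force: 0.0
```

Request:
arm_command:
  targets:
    - {"translation":[0,0,0],"yaw":0}
    - {"translation":[0,0,0],"yaw":0}
    - {"translation":[0,0,0],"yaw":0}

```text
clock: 17.0
ee_pos: [0.5411, 0.0692, 0.2403]
orientation: [[0.961, -0.276, -0.0], [-0.276, -0.961, 0.0], [-0.0, -0.0, -1.0]]
force: [-0.0, 0.5, 0.1]
width: 0.599
gripper_force: 0.0
```

```bash
python3 - <<'E'
from h import *
d=snapshot("side");t=snapshot("top");m=np.zeros((600,800,3),np.uint8);m[:,:400]=crop(t,128,160,50,75,8);m[:300,400:]=crop(d,265,200,80,60,5);m[300:,400:]=crop(d,150,100,160,120,2.5)
cv2.imwrite("pics/m7.png",m);o=ctrl.get_obs();print(o["ee_pos"],o["force"])
E
```

```text
[0.54103512 0.06909713 0.24023174] [ 0.59734283  0.34611512 -1.20540535]
```

View pics/m7.png

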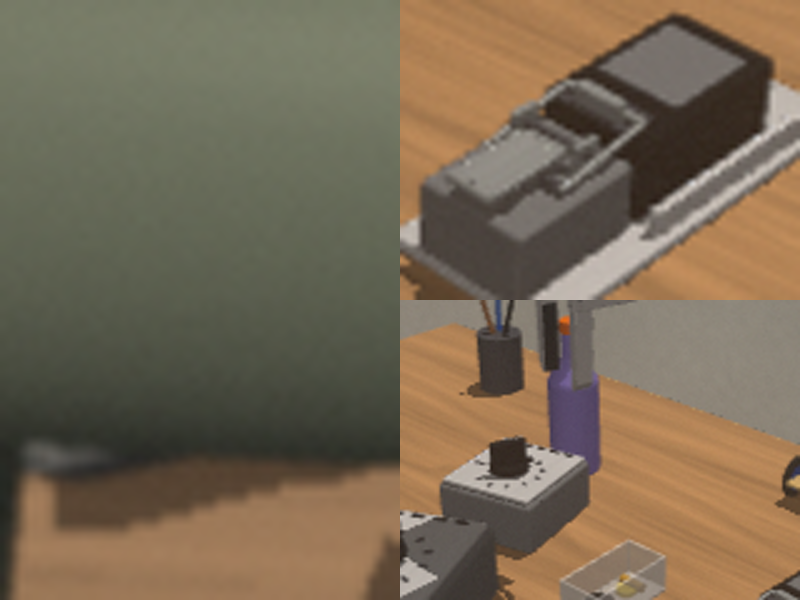

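The latch is still flat and hooked (lever near (510,165)). The arm hides the dial from the top camera. In the side view it looks as it did at the start, on click 4, so I'll compare the two numerically and hand in.

```bash
python3 - <<'E'
from h import *
import pickle
t0,d0=pickle.load(open("s0.pkl","rb"));d=snapshot("side")
k=lambda s:s["img"][150:175,182:205].astype(int)
e=np.abs(k(d)-k(d0)).mean();print(e)
o=ctrl.get_obs();print(o["clock"])
if e<4: print(order.close_job())
E
```

```text
3.7710144927536233
17.15
the job is handed in; nothing more can be done
None
```

The battery is clamped (bail hooked, lever flat), and the dial was reset to its stop and set to the fourth click. I handed the job in at 17 s; the judge's verdict wasn't shown, and the final dial check was from the side camera and gripper angle only.

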